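# Slide the score board out to its line

### The arm

A 6-joint arm with a two-finger parallel gripper is mounted at the origin on the work surface. World frame = base frame: x ahead of the robot, y to its left, z up, the work surface at z = 0. Lengths are in mm, angles in rad, forces in N, time in s.
With the tool pointing down it reaches from about 275 to 750 mm from the base axis. Payload 10.2 kg.
Tool frame: the origin (TCP) lies at the very end of the fingers, on their centre line; the grasp point (between the pads) lies 19 mm behind it (ctrl.pinch_z is the distance from the TCP to the grasp point, in mm); y points along the fingers, z is the direction in which the jaws open and shut, and the axes are right-handed (so a half turn about y gives the same grasp; the last joint's range is limited). The gripper opens to 85 mm and grips with 20 to 120 N. Pads are 22 mm wide; open, the fingers measure 114 mm over their backs; the gripper's body (76 mm by 85 mm) begins 54 mm behind the grasp point. The pads swing forward as they close: fully open they stand 13 mm farther back than shut.
Start: joints at [1.106, 0.313, 1.498, -0, 1.331, -0.223], TCP at [125.724, 509.73, 231.294] pointing down, gripper open.
Joint ranges: [-2.94, 2.94], [-0.97, 2.17], [0.19, 2.56], [-1.23, 4.37], [0.02, 3.11], [-2.88, 2.88]. Speed limits (rad/s): [2.39, 2.39, 3.01, 3.14, 3.14, 3.14].

### API

Orientations are given as a unit quaternion [w, x, y, z].
In Python, from rig import sense, eyes, ctrl gives the robot as it stands. The module is installed in compiled form; this text tells all that it offers.
- The arm moves only by the shell command python3 -m handwheel 'ROWS' [FORCE]. ROWS is JSON, a list of rows, each an object of numbers: "grip": the finger opening in mm, from 0 to 85.4; "tx", "ty", "tz": the shift along the tool's x, y, z in mm; "wx", "wy", "wz": the turn, a rotation vector about the tool's x, y, z in rad. In form: [{"grip": .., "tx": .., "ty": .., "tz": .., "wx": .., "wy": .., "wz": ..}, ...]. A call has 1 to 10 rows; each row shifts and turns the commanded pose from where the row before left it, along the tool's axes as they then stand; what a row does not reach is not made up. A row lasts 1/12 s, in which the tool goes at most 41.7 mm and 7.16 degrees, less where a joint would pass 70% of its speed; a pose out of reach is approached as far as the arm can. A call is refused whole if a number of a shift passes 41.7 or a number of a turn 0.125, either way. A call with a gripper value outside its range is refused whole. The fingers move at their own pace and stop on an object; FORCE is the grip in N (left out, the last holds). Time passes only in rows, so rows that do not move let the fingers close. It gives the time, the measured TCP pose, the force and the opening at its end, in the units of the state.
- sense(): the state, without advancing time (a new reading comes with each control period).
- eyes.capture(name): name is "side" or "top"; returns a dict with "pixels" (400x640x3 uint8, red, green, blue), "mtx" (3x3 intrinsics, pixels), "dist" ([k1, k2, p1, p2, k3] as OpenCV has them; the pictures are not rectified), "R" (3x3) and "t" (3): a world point X has camera coordinates R X + t. Camera axes: x right, y down, z forward; pixel columns grow to the right and rows downward; lengths in mm; the calibration is good to about 2 mm. A picture is of the moment at which its call begins. There is no depth.
- ctrl.finish_job(): hands the job in, once; it reports no verdict.
The state is a dict: "time_s": time; "joints": joint angles; "dq": joint speeds; "tau": joint torques, N m; "eef_pos": TCP position; "ee_rot": TCP orientation; "force": force on the tool from outside, world axes, zero at the start; "wrist_torque": the same for the moment, N m; "grip_width": opening from 0.0 (shut) to 1.0 (fully open).
Only numpy, scipy, OpenCV 4.12 (cv2) and the standard library are available. Lean on these libraries where they do the work, as an engineer would, in place of code of your own. Each camera call takes 0.05 s, during which the arm holds its last target.

### The job

With the fingertips, slide the thin wooden board that has the hanging hole slowly along the low white shelf, hole end first, out over the shelf's front edge (the long edge nearest the robot), until the dark line across the board lies right over that edge, so the board sticks out 40 mm, square to the edge, and can be picked up later. Only push it: never lift, tip or flick it. Leave everything else where it is, including the plain square board on the same shelf, and finish clear of everything.

Things in the scene. Friction and masses are not known exactly. Their poses are not given: they have to be found in the camera images.
- board: thin wooden board to slide, 140 mm long (its x), 90 mm wide (y), 8 mm thick, about 0.11 kg, loose on the white shelf. Round hole 20 mm across at x = -50 mm; dark 4 mm line across its top at x = -30 mm, 40 mm from the hole end. Origin: centre of its underside; x points from the hole end (x = -70 mm) to the plain rear end (x = +70 mm), z up
- board_line (a point): middle of the dark line, on the board's underside (board x = -30 mm, y = 0), axes as the board's. At the start the board lies in the left or right half of the shelf, hole end towards the front edge, up to 0.25 rad off square, that end 0 to 55 mm inside the edge
- riser: low white laminate shelf, fixed on the table, 300 mm deep (its x) by 420 mm wide (its y), top face 60 mm above the table, top slab 18 mm thick, flat, no rim. Origin: centre of its footprint at table height; x points away from the front edge, which is at x = -150 mm
- riser_edge (a point): middle of the shelf's front top edge (shelf x = -150 mm, y = 0, height 60 mm); the edge runs along y, x points from the edge inward over the shelf
- coaster: plain square wooden board, 90 x 90 x 8 mm, no hole, no line, loose on the other half of the shelf; leave alone. Origin: centre of its underside
- tin: round stainless steel jacks tin, 56 mm across, 40 mm high, standing loose on the shelf between the two boards or a little behind them; leave alone. Origin: centre of its underside
- jar: small glass jar with steel cap, 44 mm across, 55 mm high, loose near a rear corner of the shelf; leave alone. Origin: centre of its underside
- ball_center (a point): centre of the teal silicone ball, 60 mm across, resting in a wooden ring on the table to the left of the shelf, its top about 65 mm above the table; leave alone
- bowl: glass bowl of clear marbles, 124 mm across, 55 mm high, fixed on the table to the right of the shelf. Origin: centre of its underside
- mug: white mug, 80 mm across, 90 mm high, fixed on the table to the right, behind the bowl. Origin: centre of its underside
- boxes: stack of two closed grey plastic storage boxes, 180 (x) x 250 (y) x 190 mm high in all, fixed on the table to the left at the rear. Origin: centre of its underside
Things that resemble listed ones, but are neither listed nor needed, are in the scene too. Leave any blue look-alike of the board alone.

How it is judged (in metres and radians):
At the end, for the whole second after the job is handed in: middle of the dark line within 7 mm of straight above the shelf's front edge; board square to the edge within 0.14 rad, flat on the shelf (underside within 4 mm, tilt under 0.04 rad), its centre within 165 mm of the shelf's middle along the edge, at rest (x of board_line in the frame of riser_edge between -0.007 and 0.007 m and angle between the x axis of board and the x axis of riser, either way round below 0.14 rad and angle between board's own z axis and vertical below 0.04 rad and z of board in the frame of riser_edge between -0.004 and 0.004 m and y of board in the frame of riser between -0.165 and 0.165 m and linear speed of board below 0.01 m/s); the robot touches nothing.
It fails at once if the board is lifted more than 10 mm off the shelf (z of board in the frame of riser_edge above 0.01 m).
It fails at once if the board is tipped more than 0.15 rad (angle between board's own z axis and vertical above 0.15 rad).
It fails at once if the board is flicked (faster than 0.3 m/s) (linear speed of board above 0.3 m/s).
It fails at once if the square board, tin or jar is moved more than 10 mm, or the ball more than 15 mm (distance of any of coaster, tin, jar from where it was at the start of the episode above 0.01 m or distance of ball_center from where it was at the start of the episode above 0.015 m).
It fails at once if the bowl, mug or storage boxes are knocked by the arm (over 5 N) (contact force between any of bowl, mug, boxes and the arm above 5 N).
It also fails if it takes over 38 s, if anything falls off the work surface, if the arm or the gripper's body presses on something with over 40 N, if the wrist force passes 120 N, or if a joint passes its speed limit or range.

## Working session

There is one attempt and no reset: what is moved stays moved. The work goes in short steps, Python scripts to look and compute and a shell command to move; the robot and the scene stay as the last step left them, time stands still between calls to the robot, and variables do not carry over. Pictures are saved under pics/ and viewed, and the job is handed in when it is done.

```bash
mkdir -p pics; python3 - <<'E'
from rig import sense, eyes, ctrl
import cv2,pickle
s=sense();print(s)
for n in("side","top"):
    c=eyes.capture(n);pickle.dump(c,open(f"{n}0.pkl","wb"))
    cv2.imwrite(f"pics/{n}0.png",c["pixels"][:,:,::-1]);print(n,c["mtx"],c["dist"],c["R"],c["t"])
E
```

```text
{'time_s': 0.0, 'joints': array([ 1.10564634e+00,  3.13439972e-01,  1.49844402e+00,  1.75413346e-05,
        1.33100372e+00, -2.23413260e-01]), 'dq': array([-0.00162926, -0.00029474, -0.0008084 ,  0.00102971,  0.00151096,
       -0.00117296]), 'tau': array([ 1.28234944e-03, -4.12262642e+01, -2.59737933e+01, -1.50340552e-04,
        4.12862515e-03, -1.93464636e-06]), 'eef_pos': array([125.57404777, 509.49326174, 230.73759737]), 'ee_rot': array([-0.70151865,  0.7023766 , -0.08542055,  0.08510013]), 'force': array([-0.75234957, -0.2147902 , -0.31834834]), 'wrist_torque': array([ 0.01247191, -0.07624584,  0.04298522]), 'grip_width': 1.0008407075916876}
side [[512.05076516   0.         317.87736672]
 [  0.         512.05076516 200.19936858]
 [  0.           0.           1.        ]] [-0.12732611  0.          0.          0.          0.        ] [[ 0.99910551 -0.04096611 -0.0104857 ]
 [-0.0290907  -0.48589079 -0.87353527]
 [ 0.03069044  0.87305894 -0.4866479 ]] [-460.37831671   88.12087136 1398.61824472]
top [[411.49278991   0.         318.43670286]
 [  0.         411.49278991 211.76066137]
 [  0.           0.           1.        ]] [-0.02412184  0.          0.          0.          0.        ] [[ 0.02030335 -0.9997577  -0.00850337]
 [-0.99866284 -0.01987521 -0.04772334]
 [ 0.04754277  0.00946094 -0.9988244 ]] [  16.86264671  477.69353757 1337.03337169]
```

View pics/top0.png

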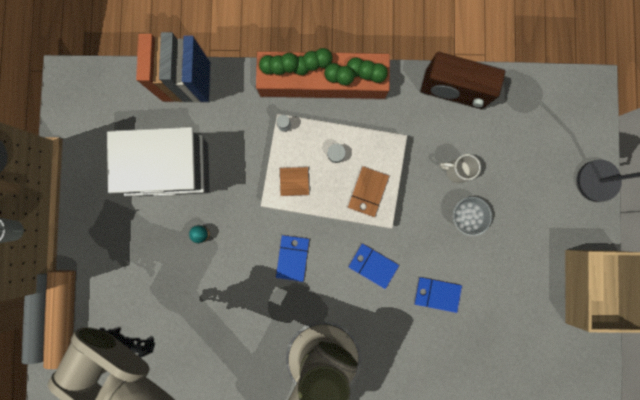

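View pics/side0.png

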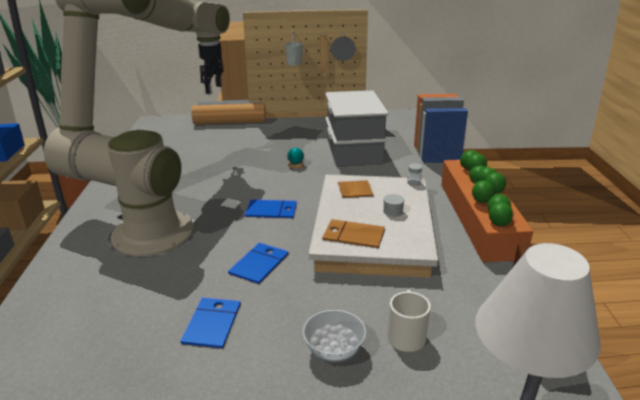

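Top view: the board is at about (369,191) with its hole at (364,207). The square board is at (294,181), the tin at (336,152) and the jar at (284,123). The shelf corners are near (275,114), (408,135), (394,228) and (262,206). Next I'll zoom in and measure.

```bash
cat > h.py <<'E'
import cv2,pickle,numpy as np
def rays(c,uv,z):
    uv=np.asarray(uv,float).reshape(-1,1,2)
    n=cv2.undistortPoints(uv,c["mtx"],np.array(c["dist"])).reshape(-1,2)
    d=np.c_[n,np.ones(len(n))]@c["R"]; C=-c["R"].T@c["t"]
    return C+d*((z-C[2])/d[:,2])[:,None]
def proj(c,X):
    return cv2.projectPoints(np.asarray(X,float).reshape(-1,3),cv2.Rodrigues(c["R"])[0],np.asarray(c["t"],float),c["mtx"],np.array(c["dist"]))[0].reshape(-1,2)
def crop(c,x0,y0,w,h,k,name):
    im=c["pixels"][y0:y0+h,x0:x0+w,::-1]
    cv2.imwrite(name,cv2.resize(im,None,fx=k,fy=k,interpolation=cv2.INTER_CUBIC))
E
python3 - <<'E'
from h import *
t=pickle.load(open("top0.pkl","rb"));s=pickle.load(open("side0.pkl","rb"))
crop(t,255,105,160,130,5,"pics/tz.png");crop(s,300,165,150,115,5,"pics/sz.png")
for n,c,(x0,y0,x1,y1) in(("top",t,(250,100,420,240)),("side",s,(300,165,450,255))):
    im=c["pixels"].astype(int);m=((im[:,:,0]-im[:,:,2])>35).astype(np.uint8)
    mm=np.zeros_like(m);mm[y0:y1,x0:x1]=m[y0:y1,x0:x1]
    for q in cv2.findContours(mm,cv2.RETR_EXTERNAL,cv2.CHAIN_APPROX_NONE)[0]:
        if cv2.contourArea(q)>150:
            w=rays(c,q.astype(float),68)[:,:2].astype(np.float32)
            r=cv2.minAreaRect(w);print(n,cv2.contourArea(q),r,cv2.boxPoints(r).round(1).tolist())
for p in rays(t,[(275,114),(408,135),(394,228),(262,206)],60):print(p.round(1))
E
```

```text
top 766.5 ((568.8704833984375, 104.90512084960938), (91.9266128540039, 88.39949035644531), 1.438088297843933) [[521.7999877929688, 147.89999389648438], [524.0, 59.599998474121094], [615.9000244140625, 61.900001525878906], [613.7000122070312, 150.1999969482422]]
top 1247.0 ((542.5738525390625, -128.58316040039062), (92.38109588623047, 142.10342407226562), 71.39122009277344) [[460.5, -149.6999969482422], [595.2000122070312, -195.0], [624.7000122070312, -107.5], [490.0, -62.099998474121094]]
side 1166.5 ((543.552001953125, -136.03878784179688), (98.70067596435547, 141.59519958496094), 71.16423797607422) [[460.6000061035156, -159.89999389648438], [594.5999755859375, -205.60000610351562], [626.5, -112.19999694824219], [492.5, -66.5]]
side 458.0 ((571.9517822265625, 97.50516510009766), (90.22404479980469, 99.03817749023438), 3.162012815475464) [[524.2000122070312, 144.5], [529.5999755859375, 45.599998474121094], [619.7000122070312, 50.5], [614.2999877929688, 149.39999389648438]]
side 184.0 ((844.615966796875, 128.12257385253906), (225.48057556152344, 21.16929054260254), 74.8893051147461) [[805.0, 22.0], [825.4000244140625, 16.5], [884.2000122070312, 234.1999969482422], [863.7999877929688, 239.6999969482422]]
[785.7 171.5  60. ]
[ 725.6 -254.5   60. ]
[ 428.5 -213.1   60. ]
[489.6 205.   60. ]
```

View pics/tz.png

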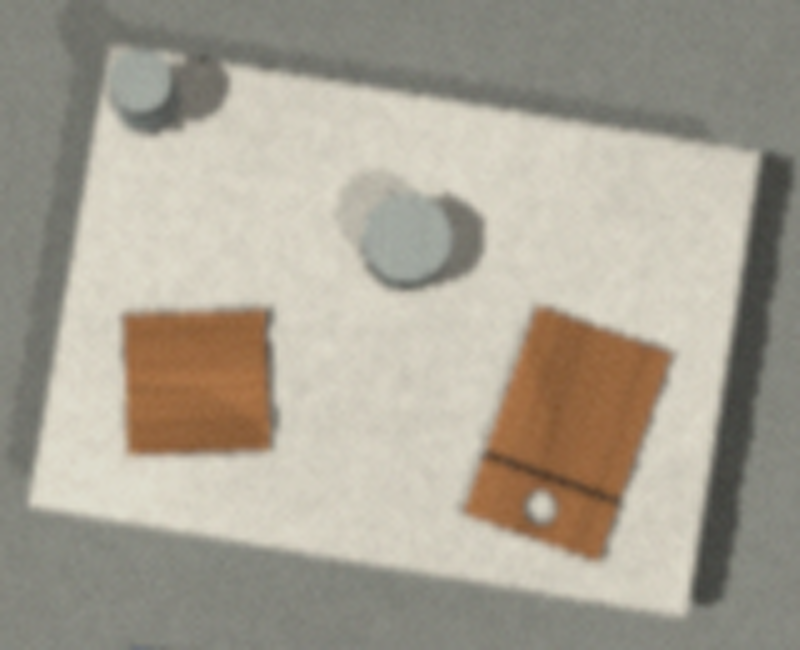

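View pics/sz.png

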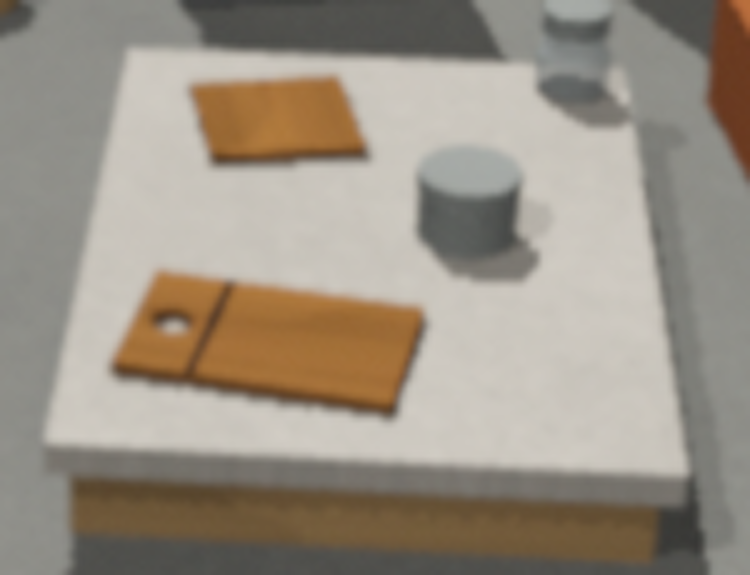

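```bash
cat >> h.py <<'E'
def shelf(c):
    im=c["pixels"].astype(int); 
    m=((im.min(2)>150)).astype(np.uint8); z=np.zeros_like(m); z[105:240,255:415]=m[105:240,255:415]
    z=cv2.morphologyEx(z,cv2.MORPH_CLOSE,np.ones((3,3)))
    q=max(cv2.findContours(z,cv2.RETR_EXTERNAL,cv2.CHAIN_APPROX_NONE)[0],key=cv2.contourArea)
    return q
E
python3 - <<'E'
from h import *
from scipy.spatial.transform import Rotation as R
t=pickle.load(open("top0.pkl","rb"))
q=shelf(t);w=rays(t,q,60)[:,:2]
r=cv2.minAreaRect(w.astype(np.float32));print(r,cv2.boxPoints(r).round(1).tolist())
# front edge line fit
uv=q.reshape(-1,2).astype(float)
a,b=np.array([261,206.4]),np.array([392.6,228])
d=(b-a)/np.linalg.norm(b-a); s=(uv-a)@d; o=(uv-a)@np.array([-d[1],d[0]])
k=(abs(o)<3)&(s>8)&(s<125)
P=rays(t,uv[k]+[0,.5],60)[:,:2].astype(np.float32)
l=cv2.fitLine(P,cv2.DIST_HUBER,0,.01,.01).ravel();print("front",l,k.sum())
for n in [(336,152),(284,123)]:print(rays(t,[n],100)[0].round(1))
print("line ends",rays(t,[(255+487/5,105+456/5),(255+622/5,105+500/5)],68).round(1).tolist())
from rig import sense
st=sense();w_,x,y,z=st["ee_rot"];print(R.from_quat([x,y,z,w_]).as_matrix().round(3))
E
```

```text
((607.4382934570312, -18.858001708984375), (421.77703857421875, 302.0762939453125), 81.67738342285156) [[427.5, -205.6999969482422], [726.4000244140625, -249.39999389648438], [787.4000244140625, 167.89999389648438], [488.5, 211.6999969482422]]
front [1.4463121e-01 9.8948562e-01 4.5815253e+02 1.0302242e+00] 115
[658.6 -24.8 100. ]
[746.3 137.9 100. ]
line ends [[525.7, -79.8, 68.0], [499.6, -165.0, 68.0]]
[[ 0.971 -0.001  0.239]
 [-0.239 -0.001  0.971]
 [-0.    -1.    -0.001]]
```

Next I move over the spot behind the board's rear end, with the jaw axis parallel to the shelf edge.

```bash
python3 -m handwheel '[{"grip":60,"wy":-0.097},{"tx":28,"tz":-26},{"tx":28,"tz":-26},{"tx":28,"tz":-26},{"tx":28,"tz":-26},{"tx":28,"tz":-26},{"tx":28,"tz":-26},{"tx":28,"tz":-26},{"tx":28,"tz":-26},{"tx":28,"tz":-26}]'
python3 -m handwheel '[{"tx":28,"tz":-26},{"tx":28,"tz":-26},{"tx":28,"tz":-26},{"tx":28,"tz":-26},{"tx":28,"tz":-26},{"tx":28,"tz":-26},{"tx":28,"tz":-26},{"tx":28,"tz":-26},{"tx":28,"tz":-26},{"tx":28,"tz":-26}]'
```

```text
invalid input
invalid input
```

```bash
cat >> h.py <<'E'
E0=np.array([458.,3.]);X=np.array([.9895,-.1446]);Y=np.array([.1446,.9895])
def tcp():
    from rig import sense
    from scipy.spatial.transform import Rotation as R
    st=sense();w,x,y,z=st["ee_rot"];M=R.from_quat([x,y,z,w]).as_matrix()
    p=st["eef_pos"];d=p[:2]-E0
    print("t",round(st["time_s"],2),"edge x,y",(d@X).round(1),(d@Y).round(1),"z",p[2].round(1),"world",p.round(1),"F",st["force"].round(2),"grip",round(st["grip_width"]*85.4,1))
    tg=E0+210*X-120*Y; dd=np.append(tg,p[2])-p
    print("tool move to target",(M.T@dd).round(1),"yaw err", round(float(np.arctan2(M[0,2]*Y[1]-M[1,2]*Y[0],M[:2,2]@Y)),4)); print(M.round(3).tolist())
E
python3 -c "from h import *;tcp()"
```

```text
t 0.1 edge x,y -402.1 453.1 z 230.8 world [125.6 509.5 230.8] F [ 0.98  0.62 -0.95] grip 85.5
tool move to target [ 6.646e+02  4.000e-01 -5.113e+02] yaw err 0.0967
[[0.971, -0.001, 0.239], [-0.239, -0.001, 0.971], [-0.0, -1.0, -0.001]]
```

```bash
python3 -m handwheel '[{"grip":60,"tx":0,"ty":0,"tz":0,"wx":0,"wy":-0.097,"wz":0},{"grip":60,"tx":28,"ty":0,"tz":-26,"wx":0,"wy":0,"wz":0},{"grip":60,"tx":28,"ty":0,"tz":-26,"wx":0,"wy":0,"wz":0},{"grip":60,"tx":28,"ty":0,"tz":-26,"wx":0,"wy":0,"wz":0},{"grip":60,"tx":28,"ty":0,"tz":-26,"wx":0,"wy":0,"wz":0},{"grip":60,"tx":28,"ty":0,"tz":-26,"wx":0,"wy":0,"wz":0},{"grip":60,"tx":28,"ty":0,"tz":-26,"wx":0,"wy":0,"wz":0},{"grip":60,"tx":28,"ty":0,"tz":-26,"wx":0,"wy":0,"wz":0},{"grip":60,"tx":28,"ty":0,"tz":-26,"wx":0,"wy":0,"wz":0},{"grip":60,"tx":28,"ty":0,"tz":-26,"wx":0,"wy":0,"wz":0}]' ; python3 -c "from h import *;tcp()"
```

```text
time_s: 0.93
eef_pos: [342.0, 240.1, 231.3]
ee_rot: [-0.705, 0.705, -0.051, 0.051]
force: [0.3, 0.7, 1.0]
grip_width: 0.703
t 0.93 edge x,y -149.1 217.8 z 231.3 world [342.  240.1 231.3] F [0.28 0.66 1.05] grip 60.0
tool move to target [ 359.   -0. -338.] yaw err -0.0003
[[0.99, -0.0, 0.144], [-0.144, -0.0, 0.99], [-0.0, -1.0, -0.0]]
```

```bash
python3 -m handwheel '[{"grip":60,"tx":27.6,"ty":0,"tz":-26,"wx":0,"wy":0,"wz":0},{"grip":60,"tx":27.6,"ty":0,"tz":-26,"wx":0,"wy":0,"wz":0},{"grip":60,"tx":27.6,"ty":0,"tz":-26,"wx":0,"wy":0,"wz":0},{"grip":60,"tx":27.6,"ty":0,"tz":-26,"wx":0,"wy":0,"wz":0},{"grip":60,"tx":27.6,"ty":0,"tz":-26,"wx":0,"wy":0,"wz":0},{"grip":60,"tx":27.6,"ty":0,"tz":-26,"wx":0,"wy":0,"wz":0},{"grip":60,"tx":27.6,"ty":0,"tz":-26,"wx":0,"wy":0,"wz":0},{"grip":60,"tx":27.6,"ty":0,"tz":-26,"wx":0,"wy":0,"wz":0},{"grip":60,"tx":27.6,"ty":0,"tz":-26,"wx":0,"wy":0,"wz":0},{"grip":60,"tx":27.6,"ty":0,"tz":-26,"wx":0,"wy":0,"wz":0}]' >/dev/null; python3 -m handwheel '[{"grip":60,"tx":27.6,"ty":0,"tz":-26,"wx":0,"wy":0,"wz":0},{"grip":60,"tx":27.6,"ty":0,"tz":-26,"wx":0,"wy":0,"wz":0},{"grip":60,"tx":27.6,"ty":0,"tz":-26,"wx":0,"wy":0,"wz":0},{"grip":60,"tx":0,"ty":25,"tz":0,"wx":0,"wy":0,"wz":0},{"grip":60,"tx":0,"ty":35,"tz":0,"wx":0,"wy":0,"wz":0},{"grip":60,"tx":0,"ty":35,"tz":0,"wx":0,"wy":0,"wz":0},{"grip":60,"tx":0,"ty":0,"tz":0,"wx":0,"wy":0,"wz":0}]'; python3 - <<'E'
from h import *;tcp()
from rig import eyes
s=eyes.capture("side");crop(s,280,100,200,160,4,"pics/s1.png")
t=eyes.capture("top");crop(t,255,105,160,130,5,"pics/t1.png");tcp()
E
```

```text
time_s: 2.35
eef_pos: [644.5, -143.4, 128.4]
ee_rot: [0.707, -0.704, 0.056, -0.047]
force: [-0.2, 0.9, -1.8]
grip_width: 0.702
t 2.35 edge x,y 205.7 -117.9 z 128.4 world [ 644.5 -143.4  128.4] F [-0.15  0.86 -1.81] grip 60.0
tool move to target [ 4.3 -0.1 -2.1] yaw err 0.0001
[[0.989, -0.012, 0.145], [-0.145, 0.005, 0.989], [-0.013, -1.0, 0.003]]
t 2.45 edge x,y 208.8 -118.4 z 136.4 world [ 647.5 -144.3  136.4] F [0.39 0.92 0.6 ] grip 60.0
tool move to target [ 1.2 -0.  -1.6] yaw err -0.0004
[[0.99, -0.001, 0.144], [-0.144, 0.001, 0.99], [-0.002, -1.0, 0.0]]
```

View pics/s1.png

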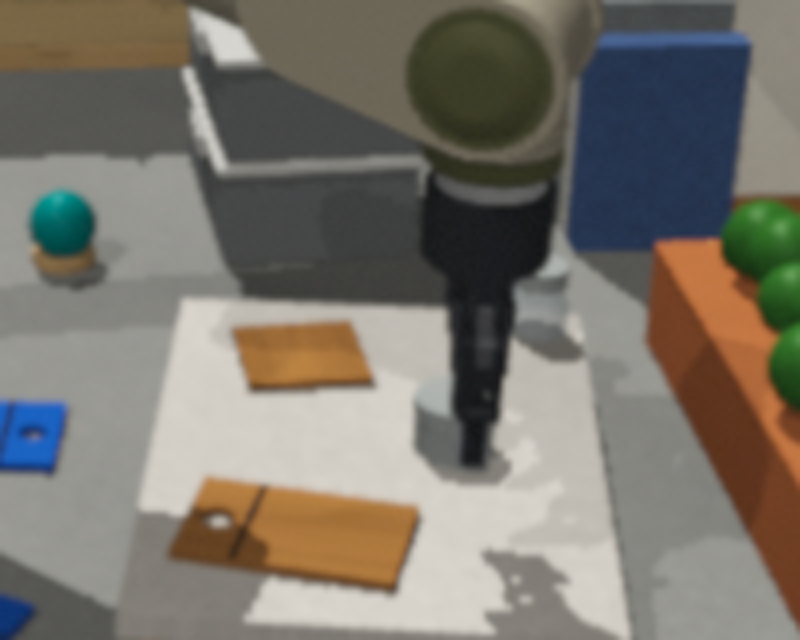

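View pics/t1.png

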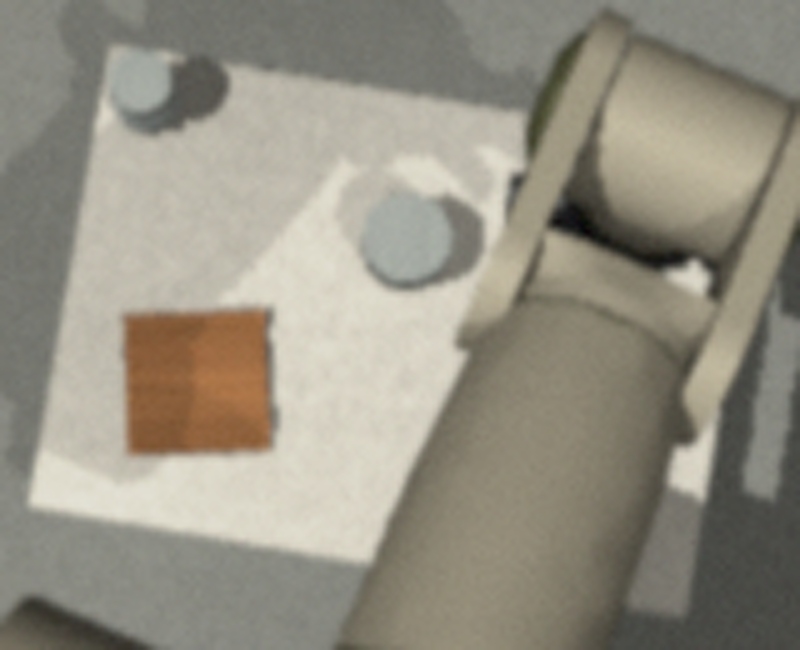

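The right fingertip shows at side pixel (398,216), and the board is clear of it. I'll estimate the true tip height from this pixel.

```bash
python3 - <<'E'
from h import *
s=pickle.load(open("side0.pkl","rb"))
for z in (130,136,142,148):
    for y in(-118-30,-118-44):
        print(z,y,proj(s,[np.append(E0+208.8*X+y*Y,z)]).round(1))
E
```

```text
130 -148 [[397.6 217.3]]
130 -162 [[397.8 220.3]]
136 -148 [[397.8 215.1]]
136 -162 [[398.  218.1]]
142 -148 [[397.9 212.9]]
142 -162 [[398.1 215.9]]
148 -148 [[398.1 210.7]]
148 -162 [[398.3 213.7]]
```

```bash
python3 -m handwheel '[{"grip":60,"tx":1,"ty":15,"tz":-1.5,"wx":0,"wy":0,"wz":0},{"grip":60,"tx":0,"ty":20,"tz":0,"wx":0,"wy":0,"wz":0},{"grip":60,"tx":0,"ty":15,"tz":0,"wx":0,"wy":0,"wz":0},{"grip":60,"tx":0,"ty":9,"tz":0,"wx":0,"wy":0,"wz":0},{"grip":60,"tx":0,"ty":4,"tz":0,"wx":0,"wy":0,"wz":0},{"grip":60,"tx":0,"ty":0,"tz":0,"wx":0,"wy":0,"wz":0},{"grip":60,"tx":0,"ty":0,"tz":0,"wx":0,"wy":0,"wz":0}]'; python3 - <<'E'
from h import *;tcp()
E
python3 -m handwheel '[{"grip":60,"tx":0,"ty":2,"tz":0,"wx":0,"wy":0,"wz":0},{"grip":60,"tx":0,"ty":2,"tz":0,"wx":0,"wy":0,"wz":0},{"grip":60,"tx":0,"ty":0,"tz":0,"wx":0,"wy":0,"wz":0}]'; python3 - <<'E'
from h import *;tcp()
from rig import eyes
s=eyes.capture("side");crop(s,300,130,150,120,5,"pics/s2.png")
E
```

```text
time_s: 3.03
eef_pos: [649.1, -146.3, 75.0]
ee_rot: [-0.705, 0.706, -0.05, 0.052]
force: [-0.2, 0.6, 0.7]
grip_width: 0.705
t 3.03 edge x,y 210.7 -120.1 z 75.0 world [ 649.1 -146.3   75. ] F [-0.16  0.6   0.7 ] grip 60.2
tool move to target [-0.7 -0.   0.1] yaw err -0.0004
[[0.99, 0.002, 0.144], [-0.144, -0.001, 0.99], [0.002, -1.0, -0.001]]
time_s: 3.28
eef_pos: [648.4, -146.1, 69.4]
ee_rot: [-0.705, 0.705, -0.051, 0.051]
force: [-0.3, 0.5, 0.2]
grip_width: 0.702
t 3.28 edge x,y 209.9 -120.0 z 69.4 world [ 648.4 -146.1   69.4] F [-0.27  0.55  0.22] grip 59.9
tool move to target [ 0.1  0.  -0. ] yaw err -0.0003
[[0.99, 0.0, 0.144], [-0.144, -0.0, 0.99], [0.0, -1.0, -0.0]]
```

View pics/s2.png

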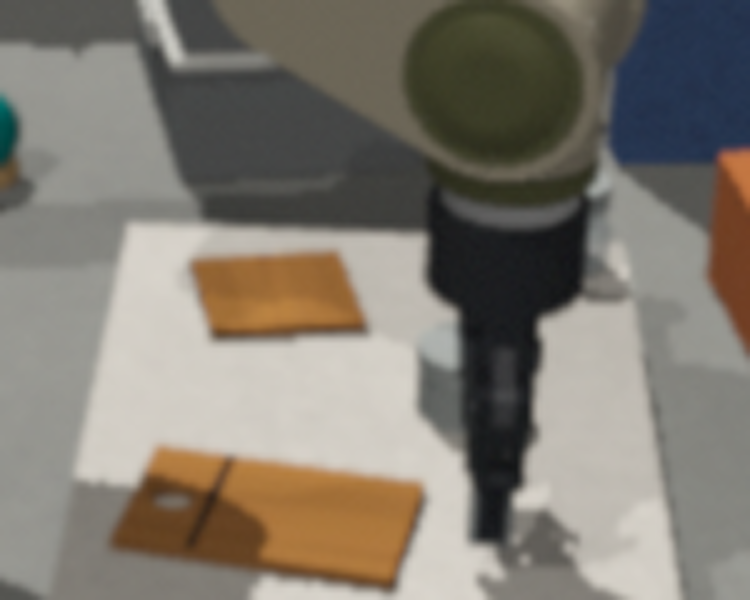

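The fingertip at about (398,238) is behind the board and just above the shelf. I'll probe downward in small steps.

```bash
python3 -m handwheel '[{"grip":60,"tx":0,"ty":2,"tz":0,"wx":0,"wy":0,"wz":0},{"grip":60,"tx":0,"ty":2,"tz":0,"wx":0,"wy":0,"wz":0},{"grip":60,"tx":0,"ty":0,"tz":0,"wx":0,"wy":0,"wz":0}]'; python3 -m handwheel '[{"grip":60,"tx":0,"ty":1.5,"tz":0,"wx":0,"wy":0,"wz":0},{"grip":60,"tx":0,"ty":1,"tz":0,"wx":0,"wy":0,"wz":0},{"grip":60,"tx":0,"ty":0,"tz":0,"wx":0,"wy":0,"wz":0}]'
```

```text
time_s: 3.58
eef_pos: [648.2, -146.0, 64.8]
ee_rot: [0.705, -0.705, 0.051, -0.051]
force: [0.3, -0.4, 0.2]
grip_width: 0.704
time_s: 3.83
eef_pos: [648.3, -146.0, 62.5]
ee_rot: [0.705, -0.705, 0.051, -0.051]
force: [0.3, 0.8, -0.5]
grip_width: 0.705
```

```bash
python3 -m handwheel '[{"grip":60,"tx":0,"ty":1,"tz":0,"wx":0,"wy":0,"wz":0},{"grip":60,"tx":0,"ty":0.5,"tz":0,"wx":0,"wy":0,"wz":0},{"grip":60,"tx":0,"ty":0,"tz":0,"wx":0,"wy":0,"wz":0}]'; python3 -m handwheel '[{"grip":60,"tx":0,"ty":1,"tz":0,"wx":0,"wy":0,"wz":0},{"grip":60,"tx":0,"ty":0.5,"tz":0,"wx":0,"wy":0,"wz":0},{"grip":60,"tx":0,"ty":0,"tz":0,"wx":0,"wy":0,"wz":0}]';  python3 -m handwheel '[{"grip":60,"tx":0,"ty":1,"tz":0,"wx":0,"wy":0,"wz":0},{"grip":60,"tx":0,"ty":0,"tz":0,"wx":0,"wy":0,"wz":0}]'
```

```text
time_s: 4.08
eef_pos: [648.3, -146.0, 61.2]
ee_rot: [0.705, -0.705, 0.051, -0.051]
force: [-0.5, 0.1, 0.7]
grip_width: 0.708
time_s: 4.33
eef_pos: [648.3, -146.0, 59.6]
ee_rot: [0.705, -0.705, 0.051, -0.051]
force: [0.7, 0.2, 1.6]
grip_width: 0.704
time_s: 4.5
eef_pos: [648.3, -146.0, 58.6]
ee_rot: [0.705, -0.705, 0.051, -0.051]
force: [-0.8, 0.1, -0.6]
grip_width: 0.704
```

```bash
python3 -m handwheel '[{"grip":60,"tx":0,"ty":1,"tz":0,"wx":0,"wy":0,"wz":0},{"grip":60,"tx":0,"ty":0.5,"tz":0,"wx":0,"wy":0,"wz":0},{"grip":60,"tx":0,"ty":0,"tz":0,"wx":0,"wy":0,"wz":0}]'; python3 -m handwheel '[{"grip":60,"tx":0,"ty":1,"tz":0,"wx":0,"wy":0,"wz":0},{"grip":60,"tx":0,"ty":0,"tz":0,"wx":0,"wy":0,"wz":0}]';  python3 -m handwheel '[{"grip":60,"tx":0,"ty":1,"tz":0,"wx":0,"wy":0,"wz":0},{"grip":60,"tx":0,"ty":0,"tz":0,"wx":0,"wy":0,"wz":0}]'
```

```text
time_s: 4.75
eef_pos: [648.3, -146.0, 57.1]
ee_rot: [0.705, -0.705, 0.051, -0.051]
force: [-0.7, -0.5, 0.1]
grip_width: 0.702
time_s: 4.92
eef_pos: [648.3, -146.1, 56.1]
ee_rot: [0.705, -0.705, 0.051, -0.051]
force: [0.1, 0.0, 0.6]
grip_width: 0.704
time_s: 5.08
eef_pos: [648.3, -146.0, 55.1]
ee_rot: [0.705, -0.705, 0.051, -0.051]
force: [0.2, 0.0, 0.6]
grip_width: 0.706
```

```bash
python3 -m handwheel '[{"grip":60,"tx":0,"ty":1,"tz":0,"wx":0,"wy":0,"wz":0},{"grip":60,"tx":0,"ty":0,"tz":0,"wx":0,"wy":0,"wz":0}]';  python3 -m handwheel '[{"grip":60,"tx":0,"ty":1,"tz":0,"wx":0,"wy":0,"wz":0},{"grip":60,"tx":0,"ty":0,"tz":0,"wx":0,"wy":0,"wz":0}]'; python3 - <<'E'
from h import *;tcp()
from rig import eyes
s=eyes.capture("side");crop(s,340,180,100,80,8,"pics/s3.png")
for z in (60,62,64):
    for y in(-148,-164):
        print(z,y,(proj(s,[np.append(E0+210*X+y*Y,z)])-[340,180])*8)
E
```

```text
time_s: 5.25
eef_pos: [648.4, -146.0, 55.0]
ee_rot: [-0.705, 0.705, -0.051, 0.051]
force: [-2.8, 1.4, 4.7]
grip_width: 0.703
time_s: 5.42
eef_pos: [648.4, -146.1, 54.9]
ee_rot: [-0.705, 0.705, -0.051, 0.051]
force: [-6.0, 2.0, 11.7]
grip_width: 0.703
t 5.42 edge x,y 210.0 -120.0 z 54.9 world [ 648.4 -146.1   54.9] F [-6.03  1.99 11.66] grip 60.0
tool move to target [ 0.  0. -0.] yaw err -0.0005
[[0.99, 0.0, 0.144], [-0.144, -0.0, 0.99], [0.0, -1.0, -0.0]]
60 -148 [[449.33561361 496.02664767]]
60 -164 [[450.79192463 525.64037901]]
62 -148 [[449.77441699 490.53208764]]
62 -164 [[451.23841978 520.10954193]]
64 -148 [[450.21363813 485.02845498]]
64 -164 [[451.68535043 514.56942838]]
```

View pics/s3.png

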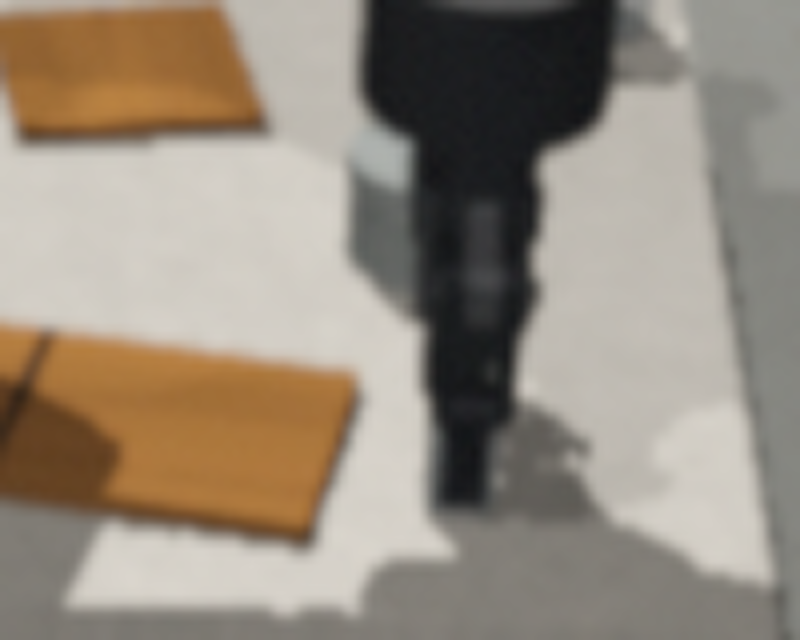

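The tips touched the shelf at TCP z ≈ 55. I'll rise to about 2.5 mm clearance, then push slowly along -x of the tool.

```bash
python3 -m handwheel '[{"grip":60,"tx":0,"ty":-2.5,"tz":0,"wx":0,"wy":0,"wz":0},{"grip":60,"tx":0,"ty":-2,"tz":0,"wx":0,"wy":0,"wz":0},{"grip":60,"tx":-2,"ty":0,"tz":0,"wx":0,"wy":0,"wz":0},{"grip":60,"tx":-3,"ty":0,"tz":0,"wx":0,"wy":0,"wz":0},{"grip":60,"tx":-3,"ty":0,"tz":0,"wx":0,"wy":0,"wz":0},{"grip":60,"tx":-3,"ty":0,"tz":0,"wx":0,"wy":0,"wz":0},{"grip":60,"tx":-3,"ty":0,"tz":0,"wx":0,"wy":0,"wz":0},{"grip":60,"tx":-3,"ty":0,"tz":0,"wx":0,"wy":0,"wz":0},{"grip":60,"tx":-3,"ty":0,"tz":0,"wx":0,"wy":0,"wz":0},{"grip":60,"tx":-3,"ty":0,"tz":0,"wx":0,"wy":0,"wz":0}]'; python3 -m handwheel '[{"grip":60,"tx":-3,"ty":0,"tz":0,"wx":0,"wy":0,"wz":0},{"grip":60,"tx":-3,"ty":0,"tz":0,"wx":0,"wy":0,"wz":0},{"grip":60,"tx":-3,"ty":0,"tz":0,"wx":0,"wy":0,"wz":0},{"grip":60,"tx":-3,"ty":0,"tz":0,"wx":0,"wy":0,"wz":0},{"grip":60,"tx":-3,"ty":0,"tz":0,"wx":0,"wy":0,"wz":0},{"grip":60,"tx":-2,"ty":0,"tz":0,"wx":0,"wy":0,"wz":0}]'; python3 - <<'E'
from h import *;tcp()
from rig import eyes
s=eyes.capture("side");crop(s,300,165,150,100,5,"pics/s4.png")
E
```

```text
time_s: 6.3
eef_pos: [625.4, -142.7, 57.8]
ee_rot: [0.705, -0.705, 0.051, -0.051]
force: [0.6, 0.1, -0.3]
grip_width: 0.702
time_s: 6.8
eef_pos: [608.4, -140.2, 57.8]
ee_rot: [0.705, -0.705, 0.051, -0.051]
force: [-0.2, 1.1, 0.2]
grip_width: 0.704
t 6.8 edge x,y 169.6 -119.9 z 57.8 world [ 608.4 -140.2   57.8] F [-0.24  1.1   0.21] grip 60.1
tool move to target [40.4 -0.  -0.1] yaw err -0.0003
[[0.99, -0.0, 0.144], [-0.144, 0.0, 0.99], [-0.0, -1.0, 0.0]]
```

View pics/s4.png

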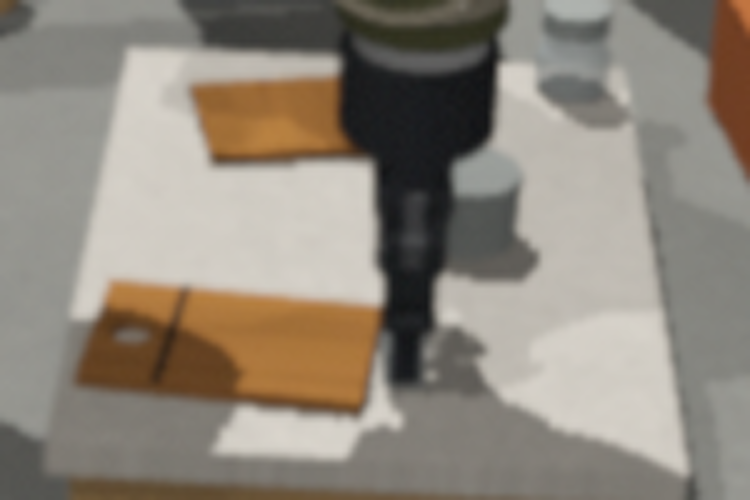

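The board is turning as it slides; its line now runs about (337,222)–(331,241). I'll continue.

```bash
python3 -m handwheel '[{"grip":60,"tx":-2,"ty":0,"tz":0,"wx":0,"wy":0,"wz":0},{"grip":60,"tx":-3,"ty":0,"tz":0,"wx":0,"wy":0,"wz":0},{"grip":60,"tx":-3,"ty":0,"tz":0,"wx":0,"wy":0,"wz":0},{"grip":60,"tx":-3,"ty":0,"tz":0,"wx":0,"wy":0,"wz":0},{"grip":60,"tx":-3,"ty":0,"tz":0,"wx":0,"wy":0,"wz":0},{"grip":60,"tx":-3,"ty":0,"tz":0,"wx":0,"wy":0,"wz":0},{"grip":60,"tx":-3,"ty":0,"tz":0,"wx":0,"wy":0,"wz":0},{"grip":60,"tx":-3,"ty":0,"tz":0,"wx":0,"wy":0,"wz":0},{"grip":60,"tx":-3,"ty":0,"tz":0,"wx":0,"wy":0,"wz":0},{"grip":60,"tx":-2,"ty":0,"tz":0,"wx":0,"wy":0,"wz":0}]'; python3 - <<'E'
from h import *;tcp()
from rig import eyes
s=eyes.capture("side");pickle.dump(s,open("s5.pkl","wb"));crop(s,290,165,150,100,5,"pics/s5.png")
t=eyes.capture("top");crop(t,255,105,160,130,5,"pics/t5.png")
im=s["pixels"].astype(int);m=((im[:,:,0]-im[:,:,2])>25).astype(np.uint8);mm=m*0;mm[210:252,296:400]=m[210:252,296:400]
q=max(cv2.findContours(mm,cv2.RETR_EXTERNAL,cv2.CHAIN_APPROX_NONE)[0],key=cv2.contourArea)
w=rays(s,q.astype(float),68)[:,:2]-E0
print(cv2.boxPoints(cv2.minAreaRect(np.c_[w@X,w@Y].astype(np.float32))).round(1).tolist())
E
```

```text
time_s: 7.68
eef_pos: [580.7, -136.2, 57.8]
ee_rot: [-0.705, 0.705, -0.051, 0.051]
force: [0.9, 0.0, 0.0]
grip_width: 0.703
t 7.68 edge x,y 141.6 -120.0 z 57.8 world [ 580.7 -136.2   57.8] F [0.94 0.03 0.04] grip 60.0
tool move to target [68.4 -0.  -0. ] yaw err -0.0003
[[0.99, -0.0, 0.144], [-0.144, -0.0, 0.99], [-0.0, -1.0, -0.0]]
[[-9.300000190734863, -190.89999389648438], [133.6999969482422, -191.5], [134.10000610351562, -85.9000015258789], [-8.899999618530273, -85.30000305175781]]
```

View pics/s5.png

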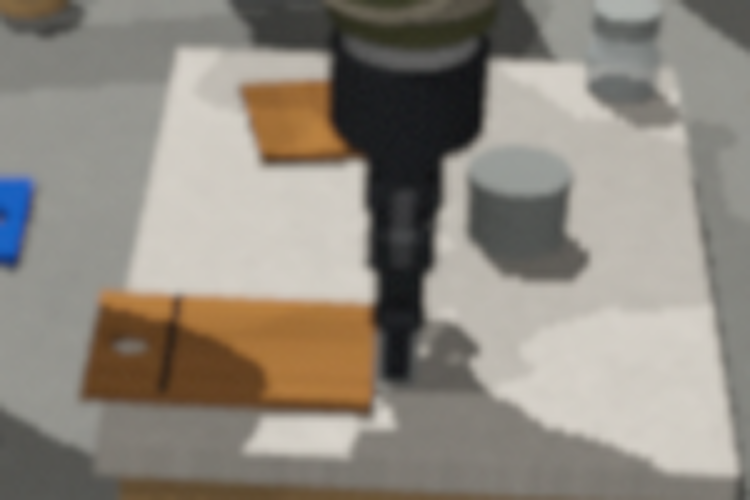

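View pics/t5.png

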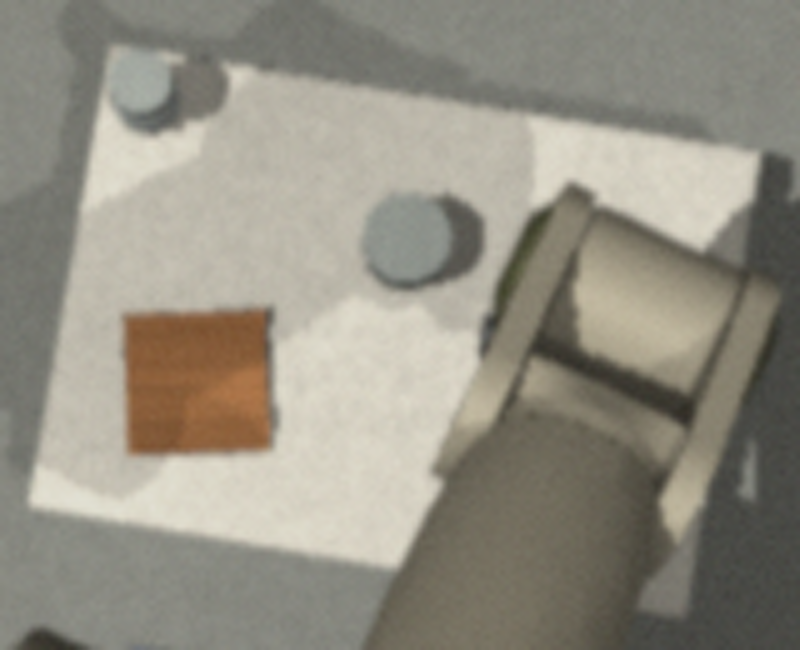

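The board is now square, with its front about 9 mm past the edge. I'll push 24 mm more, then measure.

```bash
python3 -m handwheel '[{"grip":60,"tx":-2,"ty":0,"tz":0,"wx":0,"wy":0,"wz":0},{"grip":60,"tx":-3,"ty":0,"tz":0,"wx":0,"wy":0,"wz":0},{"grip":60,"tx":-3,"ty":0,"tz":0,"wx":0,"wy":0,"wz":0},{"grip":60,"tx":-3,"ty":0,"tz":0,"wx":0,"wy":0,"wz":0},{"grip":60,"tx":-3,"ty":0,"tz":0,"wx":0,"wy":0,"wz":0},{"grip":60,"tx":-3,"ty":0,"tz":0,"wx":0,"wy":0,"wz":0},{"grip":60,"tx":-3,"ty":0,"tz":0,"wx":0,"wy":0,"wz":0},{"grip":60,"tx":-3,"ty":0,"tz":0,"wx":0,"wy":0,"wz":0},{"grip":60,"tx":-1,"ty":0,"tz":0,"wx":0,"wy":0,"wz":0},{"grip":60,"tx":0,"ty":0,"tz":0,"wx":0,"wy":0,"wz":0}]'; cat > m.py <<'E'
from h import *;tcp()
import sys
from rig import eyes
s=eyes.capture("side");pickle.dump(s,open("s6.pkl","wb"));crop(s,285,205,100,65,8,sys.argv[1])
im=s["pixels"].astype(int);m=((im[:,:,0]-im[:,:,2])>25).astype(np.uint8);mm=m*0;mm[205:252,270:400]=m[205:252,270:400]
q=max(cv2.findContours(mm,cv2.RETR_EXTERNAL,cv2.CHAIN_APPROX_NONE)[0],key=cv2.contourArea)
w=rays(s,q.astype(float),68)[:,:2]-E0
print(cv2.boxPoints(cv2.minAreaRect(np.c_[w@X,w@Y].astype(np.float32))).round(1).tolist())
for y in(-210,-180,-85,-60,0): print(y,((proj(s,[np.append(E0+y*Y,60)])-[285,205])*8).round(1))
E
python3 m.py pics/s6.png
```

```text
time_s: 8.62
eef_pos: [557.0, -132.7, 57.8]
ee_rot: [0.705, -0.705, 0.051, -0.051]
force: [0.3, 0.3, -0.2]
grip_width: 0.703
t 8.62 edge x,y 117.6 -120.0 z 57.8 world [ 557.  -132.7   57.8] F [ 0.28  0.32 -0.18] grip 60.1
tool move to target [92.4 -0.  -0.1] yaw err -0.0003
[[0.99, -0.0, 0.144], [-0.144, 0.0, 0.99], [-0.001, -1.0, 0.0]]
[[-32.400001525878906, -86.0], [-31.899999618530273, -191.60000610351562], [109.5999984741211, -191.10000610351562], [109.19999694824219, -85.4000015258789]]
-210 [[176.8 378.8]]
-180 [[189.  321.7]]
-85 [[224.4 155.6]]
-60 [[233.  115.2]]
0 [[252.6  23.4]]
```

View pics/s6.png

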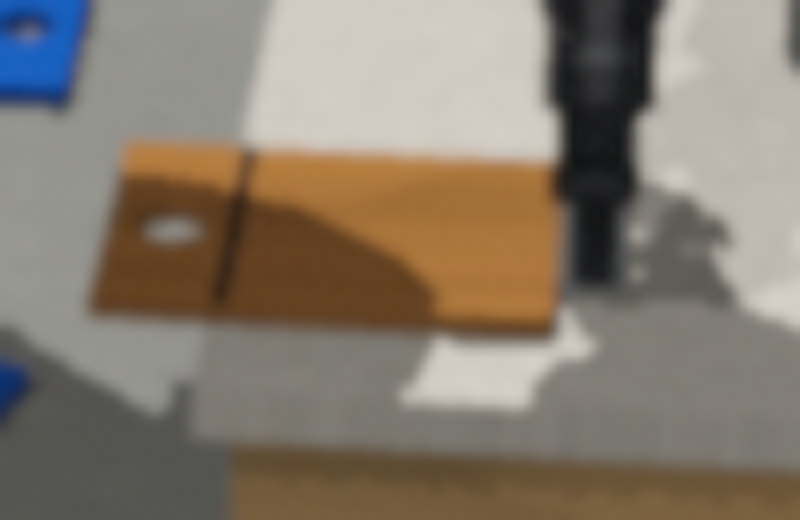

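```bash
python3 - <<'E'
from h import *
s=pickle.load(open("side0.pkl","rb"));s6=pickle.load(open("s6.pkl","rb"))
print("C",(-s["R"].T@s["t"]).round(0))
def ef(uv,z):
    w=rays(s,uv,z)[:,:2]-E0; return np.c_[w@X,w@Y].round(1).tolist()
# subpixel shelf left edge in initial side image: strongest gradient on rows
for name,c,rows in(("s0",s,range(178,252,6)),("s6",s6,list(range(207,222,3))+[248,250])):
    g=cv2.GaussianBlur(c["pixels"],(3,3),0).astype(float).sum(2)
    for v in rows:
        u0=310-(v-253)*-0.214 if 0 else 309+(253-v)*0.214
        us=np.arange(int(u0)-5,int(u0)+8); d=np.diff(g[v,us]); i=d.argmax()
        lo,hi=g[v,us[max(i-3,0)]],g[v,us[min(i+3,len(us)-1)]]; mid=(lo+hi)/2
        k=max(i-1,0)
        for k in range(max(i-2,0),i+2):
            if g[v,us[k]]<=mid<g[v,us[k+1]]:break
        u=us[k]+(mid-g[v,us[k]])/(g[v,us[k+1]]-g[v,us[k]])
        print(name,v,round(u,2),ef([(u,v)],60)[0],round(d[i]))
# dark line in s6
g=cv2.GaussianBlur(s6["pixels"],(3,3),0).astype(float).sum(2)
for v in range(225,243,2):
    u0=285+(248-(v-205-19)*8*29/150)/8; us=np.arange(int(u0)-4,int(u0)+6)
    x=g[v,us];b=np.median(x);wt=np.clip(b-x-20,0,None); u=(wt*us).sum()/max(wt.sum(),1)
    print("line",v,round(u,2),ef([(u,v)],68)[0])
E
```

```text
C [  420. -1197.   753.]
s0 178 324.37 [4.3, 181.5] 56
s0 184 322.88 [3.5, 141.9] 52
s0 190 321.73 [3.9, 104.1] 56
s0 196 320.41 [3.6, 67.9] 54
s0 202 319.19 [3.7, 33.2] 49
s0 208 317.73 [3.2, -0.1] 51
s0 214 316.56 [3.4, -32.0] 56
s0 220 315.27 [3.3, -62.7] 52
s0 226 313.92 [3.0, -92.3] 55
s0 232 312.59 [2.9, -120.7] 58
s0 238 311.43 [3.1, -148.1] 59
s0 244 309.98 [2.6, -174.5] 53
s0 250 308.74 [2.7, -200.0] 60
s6 207 317.94 [3.2, 5.3] 49
s6 210 317.36 [3.3, -10.9] 54
s6 213 316.73 [3.3, -26.8] 56
s6 216 316.07 [3.2, -42.4] 51
s6 219 315.4 [3.1, -57.7] 54
s6 248 inf [nan, nan] 1
s6 250 307.83 [0.5, -200.2] 0
line 225 315.32 [7.6, -99.9]
line 227 314.9 [7.6, -109.5]
line 229 314.43 [7.4, -118.9]
line 231 314.18 [7.8, -128.2]
line 233 313.82 [7.9, -137.4]
line 235 313.49 [8.1, -146.4]
line 237 312.98 [7.9, -155.4]
line 239 312.61 [8.0, -164.3]
line 241 312.15 [7.9, -173.0]<stdin>:16: RuntimeWarning: divide by zero encountered in scalar divide
```

In the side view the edge sits at 3.1 mm and the line at 7.8 mm in my frame, so about 4.7 mm remain. I'll push 4 mm, back off, and check with the top camera.

```bash
python3 -m handwheel '[{"grip":60,"tx":-1,"ty":0,"tz":0,"wx":0,"wy":0,"wz":0},{"grip":60,"tx":-1,"ty":0,"tz":0,"wx":0,"wy":0,"wz":0},{"grip":60,"tx":-1,"ty":0,"tz":0,"wx":0,"wy":0,"wz":0},{"grip":60,"tx":-1,"ty":0,"tz":0,"wx":0,"wy":0,"wz":0},{"grip":60,"tx":0,"ty":0,"tz":0,"wx":0,"wy":0,"wz":0},{"grip":60,"tx":0,"ty":0,"tz":0,"wx":0,"wy":0,"wz":0},{"grip":60,"tx":3,"ty":0,"tz":0,"wx":0,"wy":0,"wz":0},{"grip":60,"tx":8,"ty":0,"tz":0,"wx":0,"wy":0,"wz":0},{"grip":60,"tx":12,"ty":0,"tz":0,"wx":0,"wy":0,"wz":0},{"grip":60,"tx":12,"ty":0,"tz":0,"wx":0,"wy":0,"wz":0}]'
python3 -m handwheel '[{"grip":60,"tx":5,"ty":-10,"tz":0,"wx":0,"wy":0,"wz":0},{"grip":60,"tx":0,"ty":-20,"tz":0,"wx":0,"wy":0,"wz":0},{"grip":60,"tx":0,"ty":-30,"tz":0,"wx":0,"wy":0,"wz":0},{"grip":60,"tx":0,"ty":-35,"tz":0,"wx":0,"wy":0,"wz":0},{"grip":60,"tx":0,"ty":-35,"tz":0,"wx":0,"wy":0,"wz":0},{"grip":60,"tx":0,"ty":-20,"tz":20,"wx":0,"wy":0,"wz":0},{"grip":60,"tx":0,"ty":0,"tz":36,"wx":0,"wy":0,"wz":0},{"grip":60,"tx":0,"ty":0,"tz":38,"wx":0,"wy":0,"wz":0},{"grip":60,"tx":0,"ty":0,"tz":38,"wx":0,"wy":0,"wz":0},{"grip":60,"tx":0,"ty":0,"tz":38,"wx":0,"wy":0,"wz":0}]'
python3 -m handwheel '[{"grip":60,"tx":-10,"ty":0,"tz":38,"wx":0,"wy":0,"wz":0},{"grip":60,"tx":-10,"ty":0,"tz":38,"wx":0,"wy":0,"wz":0},{"grip":60,"tx":-10,"ty":0,"tz":30,"wx":0,"wy":0,"wz":0},{"grip":60,"tx":-10,"ty":0,"tz":20,"wx":0,"wy":0,"wz":0},{"grip":60,"tx":0,"ty":0,"tz":10,"wx":0,"wy":0,"wz":0},{"grip":60,"tx":0,"ty":0,"tz":0,"wx":0,"wy":0,"wz":0}]'
python3 - <<'E'
from h import *;tcp()
from rig import eyes
for n in("top","side"):
    c=eyes.capture(n);pickle.dump(c,open(n+"7.pkl","wb"))
    crop(c,*( (255,105,160,140,5) if n=="top" else (285,165,150,100,5)),f"pics/{n}7.png")
E
```

```text
time_s: 9.5
eef_pos: [588.6, -137.3, 57.9]
ee_rot: [0.705, -0.705, 0.051, -0.051]
force: [-0.2, 0.2, -0.4]
grip_width: 0.701
time_s: 10.33
eef_pos: [617.6, 32.0, 208.0]
ee_rot: [-0.705, 0.705, -0.051, 0.051]
force: [0.6, 0.7, 0.4]
grip_width: 0.702
time_s: 10.83
eef_pos: [597.5, 172.4, 207.8]
ee_rot: [0.705, -0.705, 0.05, -0.05]
force: [0.1, -0.6, -0.3]
grip_width: 0.703
t 10.83 edge x,y 113.5 187.8 z 207.8 world [597.5 172.4 207.8] F [ 0.1  -0.59 -0.27] grip 60.1
tool move to target [ 9.560e+01 -1.000e-01 -3.081e+02] yaw err -0.0029
[[0.99, 0.0, 0.142], [-0.142, 0.0, 0.99], [0.0, -1.0, 0.0]]
```

View pics/top7.png

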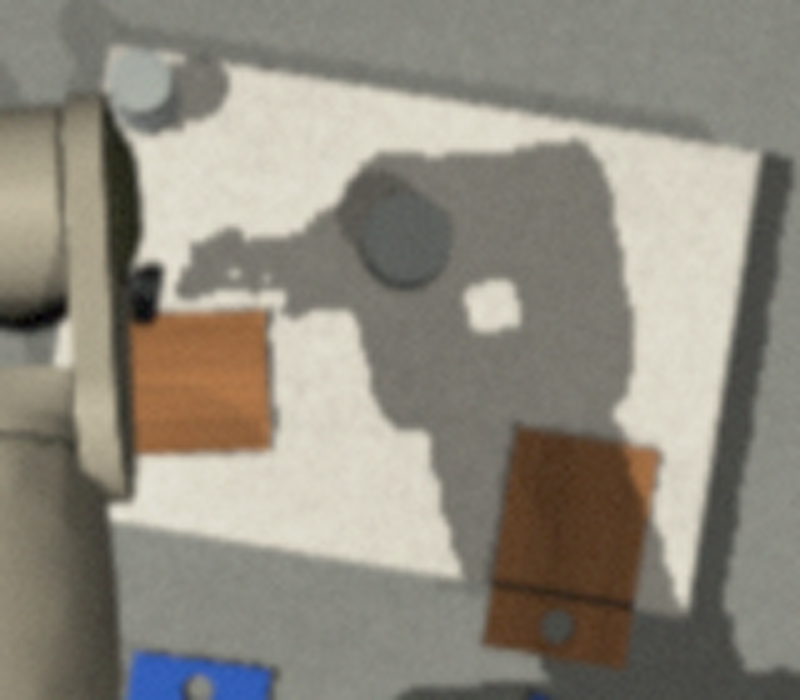

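View pics/side7.png

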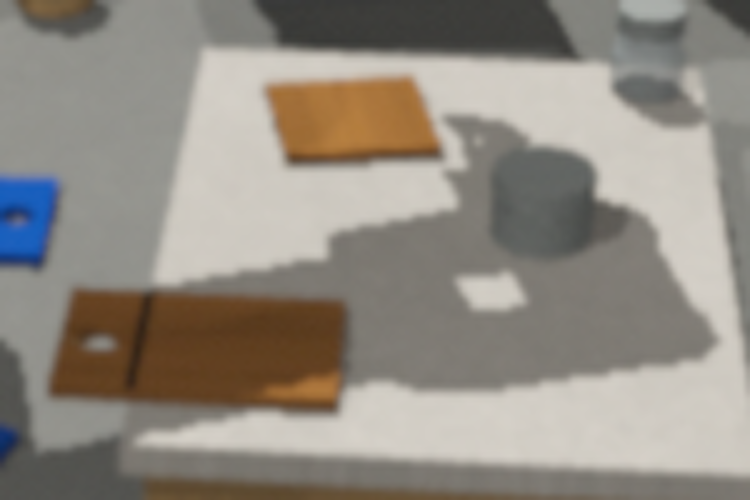

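In the top view the dark line runs about (353,221)–(381,226) and sits close to the shelf edge. The other objects look unmoved. I'll put numbers on it.

```bash
python3 - <<'E'
from h import *
t0=pickle.load(open("top0.pkl","rb"));t=pickle.load(open("top7.pkl","rb"));s=pickle.load(open("side7.pkl","rb"))
def ef(c,uv,z):
    w=rays(c,uv,z)[:,:2]-E0; return np.c_[w@X,w@Y]
# top: edge from half-level crossings along columns in t0
def cross(c,us,v0f,lo=-5,hi=6):
    g=cv2.GaussianBlur(c["pixels"],(3,3),0).astype(float).sum(2);o=[]
    for u in us:
        v0=v0f(u);vs=np.arange(int(v0)+lo,int(v0)+hi);x=g[vs,u];mid=(x[0]+x[-1])/2
        k=np.where((x[:-1]>=mid)&(x[1:]<mid))[0]
        if len(k):k=k[0];o.append((u,vs[k]+(x[k]-mid)/(x[k]-x[k+1])))
    return o
e=ef(t0,cross(t0,range(270,388,4),lambda u:206.4+(u-261)*21.6/131.6),60)
print("top edge x: mean",e[:,0].mean().round(2),"slope",np.polyfit(e[:,1],e[:,0],1).round(4))
e=ef(t,cross(t,range(290,346,4),lambda u:206.4+(u-261)*21.6/131.6),60);print("top edge now",e[:,0].mean().round(2))
def dark(c,pts,ax):
    g=cv2.GaussianBlur(c["pixels"],(3,3),0).astype(float).sum(2);o=[]
    for u,v in pts:
        if ax: w=np.arange(int(v)-3,int(v)+5);x=g[w,u]
        else: w=np.arange(int(u)-4,int(u)+6);x=g[v,w]
        wt=np.clip(np.median(x)-x-8,0,None);
        if wt.sum()>5:
            m=(wt*w).sum()/wt.sum(); o.append((u,m) if ax else (m,v))
    return o
l=ef(t,dark(t,[(u,105+(582+(u-353.4)*5*25/140)/5) for u in range(356,380,2)],1),68);print("top line",l.round(1).tolist(),np.polyfit(l[:,1],l[:,0],1).round(4), l[:,0].mean())
l=ef(s,dark(s,[(285+(150-(v-223.5)*5*18/95)/5,v) for v in range(226,242,2)],0),68);print("side line",l.round(1).tolist(),l[:,0].mean())
for n,c,box,zs in(("top",t,(185,242,345,390),68),("side",s,(220,248,294,360),68)):
    im=c["pixels"].astype(int);m=((im[:,:,0]-im[:,:,2])>22).astype(np.uint8);mm=m*0;a,b,d,f=box;mm[a:b,d:f]=m[a:b,d:f]
    q=max(cv2.findContours(mm,cv2.RETR_EXTERNAL,cv2.CHAIN_APPROX_NONE)[0],key=cv2.contourArea)
    print(n,cv2.boxPoints(cv2.minAreaRect(ef(c,q.astype(float),zs).astype(np.float32))).round(1).tolist())
a,b=t0["pixels"].astype(int),t["pixels"].astype(int)
for n,(u,v,r) in {"tin":(336,152,9),"jar":(284,123,6)}.items():print(n)
E
```

```text
top edge x: mean 1.19 slope [0.0021 1.2086]
top edge now 1.24
top line [[1.4, -96.2], [1.7, -102.5], [1.4, -108.9], [1.2, -115.3], [1.9, -121.5], [2.1, -127.9], [1.7, -134.3], [1.9, -140.6], [1.7, -147.0], [1.6, -153.3], [2.3, -159.5], [1.7, -166.0]] [-0.007   0.8052] 1.7168205501728506
side line [[4.3, -105.0], [4.3, -114.5], [4.1, -123.9], [4.2, -133.1], [4.4, -142.2], [4.3, -151.3], [4.1, -160.2], [4.3, -169.0]] 4.243906851027671
top [[-38.70000076293945, -85.80000305175781], [-38.20000076293945, -179.8000030517578], [104.19999694824219, -179.10000610351562], [103.80000305175781, -85.0999984741211]]
side [[-36.599998474121094, -88.9000015258789], [-34.599998474121094, -193.5], [106.5, -190.8000030517578], [104.4000015258789, -86.0999984741211]]
tin
jar
```

Both cameras agree the line is over the edge: +0.5 mm from the top and +1.1 mm from the side. The board is square to within 0.01 rad. I'll let the arm rest, then hand in.

```bash
python3 -m handwheel '[{"grip":60,"tx":0,"ty":0,"tz":0,"wx":0,"wy":0,"wz":0},{"grip":60,"tx":0,"ty":0,"tz":0,"wx":0,"wy":0,"wz":0}]'; python3 -c "
from rig import ctrl,sense
print(abs(sense()['dq']).max());print(ctrl.finish_job())"
```

```text
time_s: 11.1
eef_pos: [597.9, 169.2, 207.7]
ee_rot: [-0.705, 0.705, -0.052, 0.052]
force: [-0.3, -0.2, 0.5]
grip_width: 0.702
0.005335192159129226
the job is handed in; nothing more can be done
None
```

I pushed the board from its rear end with two spread fingertips, about 2.5 mm above the shelf. It slid slowly and turned square until its dark line lay over the front edge. I then backed off, raised the arm clear and handed in at 11.1 s; no verdict was reported.

**Line over the edge:** the line was 0.5 mm inside the edge by the top camera and about 1.1 mm by the side camera, against a limit of 7 mm. The two cameras disagreed by about 2 mm on where the edge itself lies, so I compared line and edge within each camera.

**Square and centred:** the board was less than 0.01 rad off square by the top camera (about 0.02 by the rougher side outline). Its centre was about 132 mm from the shelf's middle along the edge, against a limit of 165 mm.

**Other objects:** the square board, tin and jar looked unmoved in the pictures, but I did not measure them. I did not check the ball, bowl, mug or boxes in the last pictures.

**Arm and forces:** the only contact force I saw was about 13 N, when I touched the shelf with the fingertips to find its height. The arm finished at rest, its fingertips about 208 mm above the table and about 0.6 N on the wrist.

One early move command was refused because its rows were incomplete, so the arm did not move then.

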